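# Fit the U-bolt that holds the feeder's discharge tube

### The job

Take the U-bolt out of the white kit block, pass its legs astride the screw feeder's discharge tube and down through the two holes of the tube support's clamp plate, and push it fully home until its bow sits on the tube, then let go. The plate has been clamped anywhere along its slots, so find the holes by feel, and be gentle: the thin tube and the plate are spoilt if the U-bolt or the robot bears on the feeder with more than 50 N in all. Leave the pipe clamp, the nut tray and the wrench where they are.

Things in the scene. Friction and masses are not known exactly. Their poses are not given: they have to be found in the camera images.
- ubolt_mid (a point): Middle of the U-bolt: steel, 8 mm round bar, 0.1 kg, standing legs down in the kit block; 52 mm wide over the legs, 86 mm high. This point is midway between the legs, 43 mm above their ends and 43 mm below the top of the bow. x points from leg to leg, y square to the plane of the U, z up to the bow. Held across both legs from outside (52 mm) it stays in line with the fingers.
- ubolt_bow (a point): Centre of the U-bolt's half-round bow, 17 mm above its middle. Below it the legs are straight for 60 mm, 44 mm apart centre to centre (36 mm clear), with chamfered ends; the top of the bow is 26 mm above it.
- kit_block: White plastic kit block, 90 x 44 mm and 30 mm high, fixed to the table, origin at the middle of its underside. Two holes 10 mm wide and 22 mm deep, 44 mm apart along its x, hold the U-bolt's legs loosely.
- clamp_point (a point): Point on the axis of the feeder's fixed, level steel discharge tube (34 mm outside diameter), straight above its support column, 127 mm above the table. x points across the tube, y along it to its outlet 82 mm away, z up; hopper and housing lie beyond y -185 mm. When the U-bolt is fully home, its bow touches the top of the tube and its mid point is 17 mm below this height.
- plate_rail (a point): Middle of the fixed rail on the support column, 100 mm above the table; x across the tube, y along it. The bare metal clamp plate (76 mm across the tube, 100 mm along, 6 mm thick) has its top at this height and carries a blue saddle (26 mm across, 40 mm along). Its two chamfered 9.5 mm holes lie at x -22 and +22 mm, square across the tube, anywhere from y -14 to +14 mm: not measured.
- bush_level (a point): Point 14 mm below plate_rail. Here, starting 4 mm below the plate's underside, a sprung rubber bush under each hole grips the leg, so the U-bolt does not drop home by itself: pushing it through takes 5 to 20 N. The bushes' grip, about 20 N, counts in the 50 N that the feeder bears, so push no harder than 30 N. The plate is clamped firmly and does not shift. Home, the legs stick out 28 mm below it.
- pipe_clamp: Bystander: open steel pipe clamp with a wing nut, about 135 x 85 mm and 16 mm high, lying on the table; origin at the middle of its ring, on the table.
- nut_tray: Bystander: blue plastic tray with nuts, 100 x 80 x 25 mm, origin at the middle of its underside.
- wrench: Bystander: steel wrench 160 mm long, lying on the table, origin near its middle, on the table.
There are look-alikes about, which are no part of the job. What is shaped like the part that bears ubolt_mid but blue is not meant.

How it is judged:
On the way, in this order (a step that is already met when the one before it is completed fails the run):
1. the U-bolt is lifted out of the kit block (z of ubolt_mid in the frame of kit_block above 0.085 m), for 0.1 s.
2. the U-bolt straddles the tube with both legs in the holes of the plate (z of ubolt_mid in the frame of clamp_point below 0.01 m and horizontal distance between ubolt_mid and clamp_point below 0.018 m and angle between the x axis of ubolt_mid and the x axis of clamp_point, either way round below 0.12 rad), for 0.1 s.
At the end, for the whole second after the job is handed in: The U-bolt is astride the tube with both legs through the plate's holes, its bow no more than 1.5 mm from touching the tube (mid point 15.6 to 22 mm below the tube's axis, within 18 mm of the clamp point seen from above), upright and square across the tube within 0.12 rad, at rest and released (z of ubolt_mid in the frame of clamp_point between -0.022 and -0.0156 m and horizontal distance between ubolt_mid and clamp_point below 0.018 m and angle between the x axis of ubolt_mid and the x axis of clamp_point, either way round below 0.12 rad and angle between ubolt_mid's own z axis and vertical below 0.12 rad and linear speed of ubolt below 0.01 m/s).
It fails at once if the U-bolt bears on the feeder (tube, plate, bushes) with more than 50 N in all (contact force between ubolt and feeder above 50 N).
It fails at once if the robot presses on the feeder with more than 50 N (contact force between any of the arm, the fingers and feeder above 50 N).
It fails at once if a bystander is moved by more than 20 mm (distance of any of pipe_clamp, nut_tray, wrench from where it was at the start of the episode above 0.02 m).
It also fails if it takes over 64 s, if anything falls off the work surface, if the arm or the gripper's body presses on something with over 40 N, if the wrist force passes 120 N, or if a joint passes its speed limit or range.

### The arm

A 7-joint arm with a two-finger parallel gripper is mounted at the origin on the work surface. World frame = base frame: x ahead of the robot, y to its left, z up, the work surface at z = 0. Lengths are in m, angles in rad, forces in N, time in s.
With the tool pointing down it reaches from about 0.425 to 0.925 m from the base axis. Payload 6.8 kg.
Tool frame: the origin (TCP) lies midway between the tips of the shut fingers; the grasp point (between the pads) lies 19 mm behind it; z points along the fingers, y is the line along which they close (so a half turn about z gives the same grasp; the last joint's range is limited). The gripper opens to 85 mm and grips with 20 to 120 N. Pads are 22 mm wide; open, the fingers measure 114 mm over their backs; the gripper's body (76 mm by 85 mm) begins 54 mm behind the grasp point. The pads swing forward as they close: fully open they stand 13 mm farther back than shut.
Start: joints at [1.092, 0.477, 0.022, 1.555, -0.011, 1.109, -0.083], TCP at [0.245, -0.629, 0.231] pointing down, gripper open.
Joint ranges: [-2.96, 2.96], [-0.34, 2.1], [-1.41, 1.46], [0.24, 2.44], [-1.37, 4.51], [0.17, 1.92], [-2.96, 2.96]. Speed limits (rad/s): [2.39, 2.39, 3.14, 3.14, 3.14, 3.14, 3.14].

### API

Orientations are given as a unit quaternion [w, x, y, z].
In Python, from station import * gives the robot as it stands. The module is installed in compiled form; this text tells all that it offers.
- The arm moves only by the shell command python3 -m jog 'ROWS' [OPENING] [FORCE]. ROWS is JSON, a list of rows, each an object of numbers: "x", "y", "z": the shift along the tool's x, y, z in m; "ax", "ay", "az": the turn, a rotation vector about the tool's x, y, z in rad. In form: [{"x": .., "y": .., "z": .., "ax": .., "ay": .., "az": ..}, ...]. A call has 1 to 12 rows; each row is the pose to reach, as a shift and turn from the pose commanded when the call began, along the tool's axes at that moment; what a row does not reach only later rows make up. A row lasts 1/10 s, in which the tool goes at most 50 mm and 8.59 degrees, less where a joint would pass 70% of its speed; a pose out of reach is approached as far as the arm can. A call with a gripper value outside its range is refused whole. OPENING is the opening, from 0 (shut) to 1 (fully open), set as the call begins (- or left out, the last holds). The fingers move at their own pace and stop on an object; FORCE is the grip in N (left out, the last holds). Time passes only in rows, so rows that repeat a pose let the fingers close. It gives the time, the measured TCP pose, the force, the opening and the grip force at its end, in the units of the state.
- get_obs(): the state, without advancing time (a new reading comes with each control period).
- read_camera(name): name is "scene" or "side" or "wrist"; returns the picture (384x512x3 uint8, red, green, blue); there is no depth.
- camera_params(name): a dict with "K" (3x3 intrinsics, pixels), "origin" and "attitude" of the camera in the world. Camera axes: x right, y up, looking along -z (the intrinsics and any distortion apply to the point x, -y, -z); pixel columns grow to the right and rows downward; lengths in m; the calibration is good to about 2 mm. A picture is of the moment at which its call begins: read the wrist's pose just before it. camera_params takes no time and is no camera call; for the wrist camera it gives the pose at the moment of the call.
- hand_in(): hands the job in; it is judged then, once.
The state is a dict: "t": time; "q": joint angles; "joint_vel": joint speeds; "joint_torque": joint torques, N m; "eef_pos": TCP position; "tool_rot": TCP orientation; "contact_force": force on the tool from outside, world axes, zero at the start; "torque": the same for the moment, N m; "gripper_width": opening from 0.0 (shut) to 1.0 (fully open); "grasp_force": force on a finger pad.
Only numpy, scipy, OpenCV 4.12 (cv2) and the standard library are available. Lean on these libraries where they do the work, as an engineer would, in place of code of your own. Each camera call takes 0.05 s, during which the arm holds its last target. There are 200 camera calls.

## Working session

There is one attempt and no reset: what is moved stays moved. The work goes in short steps, Python scripts to look and compute and a shell command to move; the robot and the scene stay as the last step left them, time stands still between calls to the robot, and variables do not carry over. Pictures are saved under pics/ and viewed, at most 10 in all, crops included, and the job is handed in when it is done.

```bash
mkdir -p pics; cat > h.py <<'E'
from station import *
import numpy as np, cv2
from scipy.spatial.transform import Rotation as R
def rot(a):
    a=np.array(a,float)
    return a if a.shape==(3,3) else R.from_quat(a[[1,2,3,0]]).as_matrix()
def ray(p,uv):
    K=np.array(p['K']);d=np.array([(uv[0]-K[0,2])/K[0,0],-(uv[1]-K[1,2])/K[1,1],-1.])
    return np.array(p['origin']),rot(p['attitude'])@d
def proj(p,X):
    K=np.array(p['K']);c=rot(p['attitude']).T@(np.array(X)-np.array(p['origin']))
    return K[0,0]*c[0]/-c[2]+K[0,2],K[1,1]*-c[1]/-c[2]+K[1,2]
def atz(p,uv,z):
    o,d=ray(p,uv);return o+d*(z-o[2])/d[2]
def tri(*pu):
    A=np.zeros((3,3));b=np.zeros(3)
    for p,uv in pu:
        o,d=ray(p,uv);d/=np.linalg.norm(d);M=np.eye(3)-np.outer(d,d);A+=M;b+=M@o
    X=np.linalg.solve(A,b);return X,[np.round(np.array(proj(p,X))-uv,1) for p,uv in pu]
E
python3 - <<'E'
from h import *
np.set_printoptions(precision=4,suppress=True)
ims=[]
for n in("scene","side","wrist"):
    p=camera_params(n);print(n,p);im=read_camera(n)[:,:,::-1];cv2.imwrite(f'pics/{n}0.png',im);ims.append(im)
cv2.imwrite('pics/a_scene.png',cv2.resize(ims[0],(800,600),interpolation=cv2.INTER_CUBIC))
cv2.imwrite('pics/a_side.png',cv2.resize(ims[1],(800,600),interpolation=cv2.INTER_CUBIC))
print(get_obs())
E
```

```text
scene {'K': array([[359.3395,   0.    , 259.8831],
       [  0.    , 359.3395, 191.2393],
       [  0.    ,   0.    ,   1.    ]]), 'origin': array([0.9304, 0.433 , 0.67  ]), 'attitude': array([0.4064, 0.1528, 0.3257, 0.8399])}
side {'K': array([[383.9339,   0.    , 251.1115],
       [  0.    , 383.9339, 195.3075],
       [  0.    ,   0.    ,   1.    ]]), 'origin': array([0.4725, 0.7104, 0.4906]), 'attitude': array([-0.0596, -0.0285,  0.4666,  0.882 ])}
wrist {'K': array([[327.874 ,   0.    , 259.5223],
       [  0.    , 327.874 , 188.4988],
       [  0.    ,   0.    ,   1.    ]]), 'origin': array([ 0.3229, -0.5991,  0.3726]), 'attitude': array([ 0.8141, -0.1344,  0.0931, -0.5572])}
{'t': 0.15, 'q': array([ 1.0919,  0.4776,  0.0224,  1.5562, -0.0115,  1.1093, -0.0831]), 'joint_vel': array([-0.    , -0.0017, -0.0002, -0.0039, -0.0007,  0.0003,  0.    ]), 'joint_torque': array([  0.003 , -59.6927,   1.6106, -28.1491,   0.0127,   0.0066,
         0.    ]), 'eef_pos': array([ 0.2444, -0.6287,  0.2306]), 'tool_rot': array([-0.0007,  0.9829,  0.1843, -0.0002]), 'contact_force': array([0.4736, 0.2664, 0.613 ]), 'torque': array([ 0.0449,  0.0343, -0.036 ]), 'grasp_force': 0.0, 'gripper_width': 1.0006119488247323}
```

View pics/a_scene.png

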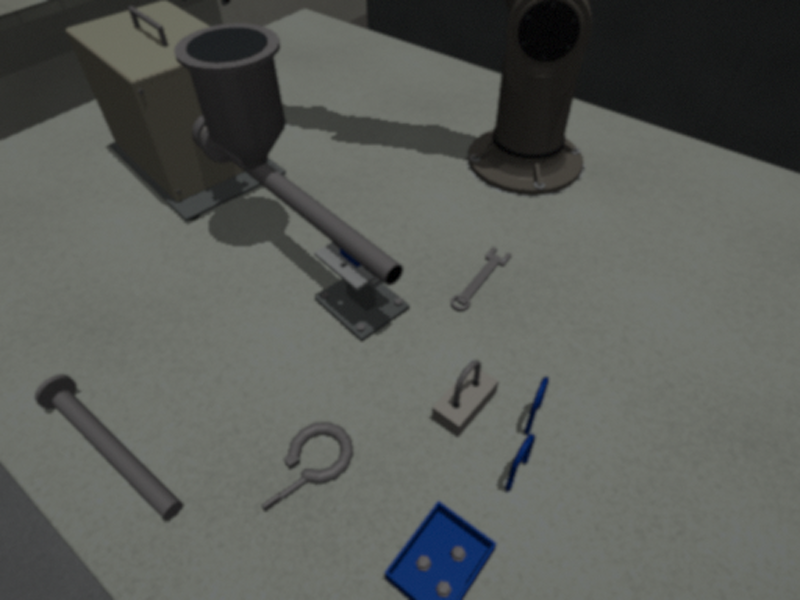

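View pics/a_side.png

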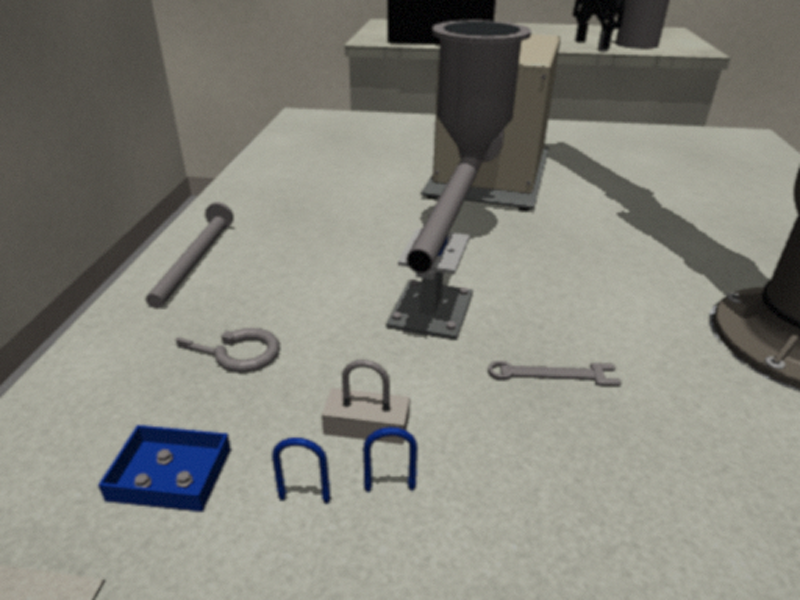

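Candidates: the steel U-bolt stands in the white block (scene (467,383), side (366,385)). The two blue look-alikes are at scene (537,405) and (518,462), side (390,458) and (300,468). I choose the steel one and check it in a close crop.

```bash
python3 - <<'E'
from h import *
a=cv2.imread('pics/scene0.png');b=cv2.imread('pics/side0.png')
def c(im,x,y,w,h,s): return cv2.convertScaleAbs(cv2.resize(im[y:y+h,x:x+w],None,fx=s,fy=s,interpolation=cv2.INTER_CUBIC),alpha=1.6)
top=np.hstack([c(a,265,220,66,50,6),c(b,195,220,67,50,6)])
bot=np.hstack([c(a,190,130,80,60,5)[:, :396],c(b,240,95,80,60,5)])
w=min(top.shape[1],bot.shape[1],800)
cv2.imwrite('pics/crop.png',np.vstack([top[:,:w],bot[:,:w]]))
print(top.shape,bot.shape)
E
```

```text
(300, 798, 3) (300, 796, 3)
```

View pics/crop.png

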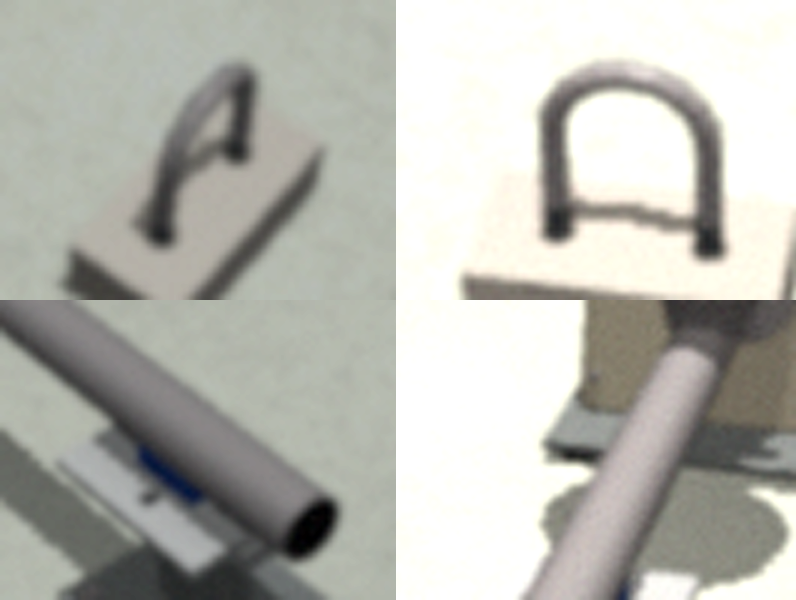

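The crop confirms it: a steel-grey bow with its legs in the white block. The leg feet are at scene (292,259) and (304,245), side (222,259) and (247,261). One plate hole shows at scene (220,169), side (289,160). The tube outlet is at scene (253,176), side (269,166).

```bash
python3 - <<'E'
from h import *
np.set_printoptions(precision=4,suppress=True)
s=camera_params('scene');d=camera_params('side');k=1/1.5625
for n,a,b in [('legL',(291.7,259.2),(221.8,258.7)),('legR',(304.5,245.3),(247,260.8)),('bowtop',(304.5,231),(234,231.5)),
  ('outlet',(253,175.5),(268.8,166.4)),('hole',(220.4,169.4),(288.6,160.5))]:
    print(n,*tri((s,a),(d,b)))
for nm,p,uv in [('sc',s,(291.7,259.2)),('sc',s,(304.5,245.3)),('si',d,(221.8,258.7)),('si',d,(247,260.8))]: print(nm,'z.03',atz(p,uv,.03))
for nm,p,uv in [('sc out',s,(253,175.5)),('sc mid',s,(221,151)),('sc back',s,(178,116)),('si out',d,(268.8,166.4)),('si back',d,(300,110))]: print(nm,'z.127',atz(p,uv,.127))
print('hole z.1',atz(s,(220.4,169.4),.1),atz(d,(288.6,160.5),.1))
E
```

```text
legL [0.5846 0.2348 0.0263] [array([-0. , -0.2]), array([-0.2,  0.2])]
legR [0.5407 0.2368 0.0285] [array([-0.1, -0.4]), array([-0.4,  0.4])]
bowtop [0.5587 0.2423 0.0988] [array([0.1, 1.2]), array([ 0.9, -1.1])]
outlet [0.5211 0.0828 0.1274] [array([-0. , -0.6]), array([-0.4,  0.5])]
hole [ 0.4934 -0.0443  0.0627] [array([ 0.2, -4.9]), array([-3.4,  4.2])]
sc z.03 [0.5868 0.2362 0.03  ]
sc z.03 [0.5424 0.238  0.03  ]
si z.03 [0.5835 0.2381 0.03  ]
si z.03 [0.54   0.2373 0.03  ]
sc out z.127 [0.522  0.0836 0.127 ]
sc mid z.127 [ 0.5063 -0.0232  0.127 ]
sc back z.127 [ 0.4754 -0.1991  0.127 ]
si out z.127 [0.5206 0.08   0.127 ]
si back z.127 [ 0.4698 -0.2117  0.127 ]
hole z.1 [ 0.5323 -0.0043  0.1   ] [0.4855 0.0029 0.1   ]
```

```bash
python3 - <<'E'
from h import *
np.set_printoptions(precision=3,suppress=True)
s=camera_params('scene');d=camera_params('side');k=1/1.5625
f=lambda u:np.array(u)*k
for n,a,b in [('hopper top',(228,45),(481,33)),('hopper near rim',(228,66),(481,42)),('box corner',(167,78),(514,65)),('boxbase corner',(180,198),(440,183))]:
    print(n,*tri((s,f(a)),(d,f(b))))
print(atz(s,f((187,215)),0),atz(s,f((108,150)),0),atz(d,f((425,195)),0),atz(d,f((530,205)),0))
o=get_obs();Rt=rot(o['tool_rot']);print(Rt)
def tool(X): return Rt.T@(np.array(X)-o['eef_pos'])
print('tool deltas', tool([.45,-.30,.5]),tool([.563,.2375,.5]),tool([.53,.0,.5]))
E
```

```text
hopper top [ 0.468 -0.259  0.326] [array([-0. ,  0.7]), array([ 0.3, -0.6])]
hopper near rim [ 0.47  -0.263  0.305] [array([ 0.2, -3.4]), array([-1.7,  2.9])]
box corner [ 0.411 -0.547  0.197] [array([ 0.8, -9.2]), array([-5.1,  7.3])]
boxbase corner [ 0.526 -0.45   0.005] [array([-0. , -0.1]), array([-0.1,  0.1])]
[ 0.546 -0.404  0.   ] [ 0.516 -0.717  0.   ] [ 0.552 -0.399  0.   ] [ 0.347 -0.381  0.   ]
[[ 0.932  0.362 -0.001]
 [ 0.362 -0.932  0.001]
 [-0.    -0.001 -1.   ]]
tool deltas [ 0.311 -0.232 -0.269] [ 0.611 -0.692 -0.269] [ 0.494 -0.483 -0.269]
```

```bash
python3 -m jog '[{"z":-0.04},{"z":-0.08},{"z":-0.12},{"z":-0.16},{"z":-0.20},{"z":-0.24},{"z":-0.24}]' 1
python3 -m jog '[{"x":0.036,"y":-0.021,"az":-0.06},{"x":0.072,"y":-0.043,"az":-0.12},{"x":0.108,"y":-0.064,"az":-0.18},{"x":0.144,"y":-0.086,"az":-0.24},{"x":0.18,"y":-0.107,"az":-0.3},{"x":0.216,"y":-0.128,"az":-0.36},{"x":0.252,"y":-0.15,"az":-0.42},{"x":0.288,"y":-0.171,"az":-0.48},{"x":0.324,"y":-0.193,"az":-0.54},{"x":0.357,"y":-0.214,"az":-0.6},{"x":0.357,"y":-0.214,"az":-0.6}]'
python3 -c "
from h import *
o=get_obs();Rt=rot(o['tool_rot'])
print(o['q'],np.round([Rt.T@(np.array(X)-o['eef_pos']) for X in ([.56,0,.45],[.56,.16,.35])],3))"
```

```text
[ 1.09192818  0.47760524  0.02236431  1.55622616 -0.01148901  1.10932768
 -0.08310031] [[ 0.522 -0.472 -0.219]
 [ 0.58  -0.621 -0.119]]validation failed for argument at $[0]...
validation failed for argument at $[0]...
```

```bash
python3 -m jog '[{"x":0,"y":0,"z":-0.04,"ax":0,"ay":0,"az":0},{"x":0,"y":0,"z":-0.08,"ax":0,"ay":0,"az":0},{"x":0,"y":0,"z":-0.12,"ax":0,"ay":0,"az":0},{"x":0,"y":0,"z":-0.16,"ax":0,"ay":0,"az":0},{"x":0,"y":0,"z":-0.20,"ax":0,"ay":0,"az":0},{"x":0,"y":0,"z":-0.24,"ax":0,"ay":0,"az":0},{"x":0,"y":0,"z":-0.24,"ax":0,"ay":0,"az":0}]' 1
```

```text
t: 0.85
eef_pos: [0.2451, -0.6305, 0.478]
tool_rot: [0.005, 0.983, 0.184, 0.001]
contact_force: [0.2, -0.9, 0.3]
gripper_width: 0.998
grasp_force: 0.0
```

```bash
python3 -m jog '[{"x":0.036,"y":-0.021,"z":0,"ax":0,"ay":0,"az":-0.06},{"x":0.072,"y":-0.043,"z":0,"ax":0,"ay":0,"az":-0.12},{"x":0.108,"y":-0.064,"z":0,"ax":0,"ay":0,"az":-0.18},{"x":0.144,"y":-0.086,"z":0,"ax":0,"ay":0,"az":-0.24},{"x":0.18,"y":-0.107,"z":0,"ax":0,"ay":0,"az":-0.3},{"x":0.216,"y":-0.128,"z":0,"ax":0,"ay":0,"az":-0.36},{"x":0.252,"y":-0.15,"z":0,"ax":0,"ay":0,"az":-0.42},{"x":0.288,"y":-0.171,"z":0,"ax":0,"ay":0,"az":-0.48},{"x":0.324,"y":-0.193,"z":0,"ax":0,"ay":0,"az":-0.54},{"x":0.357,"y":-0.214,"z":0,"ax":0,"ay":0,"az":-0.6},{"x":0.357,"y":-0.214,"z":0,"ax":0,"ay":0,"az":-0.6}]'
python3 -c "
from h import *
o=get_obs();Rt=rot(o['tool_rot'])
print(o['q'],np.round([Rt.T@(np.array(X)-o['eef_pos']) for X in ([.56,0,.45],[.56,.16,.35])],3))"
```

```text
t: 1.95
eef_pos: [0.5033, -0.2937, 0.4705]
tool_rot: [-0.001, 0.882, 0.472, 0.001]
contact_force: [-0.2, 0.3, 0.1]
gripper_width: 1.0
grasp_force: 0.0
[ 0.63347997  0.21492273 -0.26371719  1.39942671  0.05217475  1.53513409
 -0.21428688] [[ 0.276 -0.116  0.022]
 [ 0.409 -0.204  0.122]]
```

```bash
python3 -m jog '[{"x":0.034,"y":-0.017,"z":0,"ax":0,"ay":0,"az":-0.06},{"x":0.068,"y":-0.034,"z":0,"ax":0,"ay":0,"az":-0.12},{"x":0.102,"y":-0.051,"z":0,"ax":0,"ay":0,"az":-0.18},{"x":0.136,"y":-0.068,"z":0,"ax":0,"ay":0,"az":-0.24},{"x":0.17,"y":-0.085,"z":0.01,"ax":0,"ay":0,"az":-0.3},{"x":0.204,"y":-0.102,"z":0.02,"ax":0,"ay":0,"az":-0.36},{"x":0.238,"y":-0.119,"z":0.03,"ax":0,"ay":0,"az":-0.42},{"x":0.272,"y":-0.136,"z":0.04,"ax":0,"ay":0,"az":-0.48},{"x":0.306,"y":-0.153,"z":0.055,"ax":0,"ay":0,"az":-0.54},{"x":0.34,"y":-0.17,"z":0.07,"ax":0,"ay":0,"az":-0.6},{"x":0.34,"y":-0.17,"z":0.07,"ax":0,"ay":0,"az":-0.6},{"x":0.34,"y":-0.17,"z":0.07,"ax":0,"ay":0,"az":-0.6}]'
python3 - <<'E'
from h import *
import json
p=camera_params('wrist');im=read_camera('wrist')[:,:,::-1]
cv2.imwrite('pics/w1.png',im);cv2.imwrite('pics/w1b.png',cv2.convertScaleAbs(cv2.resize(im,(800,600),interpolation=cv2.INTER_CUBIC),alpha=1.5))
json.dump({k:np.array(v).tolist() for k,v in p.items()},open('w1.json','w'))
print(p['origin'],p['attitude'],get_obs()['eef_pos'])
for X in [(.5076,.0012,.127),(.5323,-.0043,.1),(.4855,.0029,.1),(.5211,.082,.127),(.5855,.237,.03),(.541,.2375,.03),(.563,.2375,.094)]: print(X,np.round(np.array(proj(p,X))*1.5625))
E
```

```text
t: 3.15
eef_pos: [0.5511, 0.0765, 0.4004]
tool_rot: [-0.0, 0.707, 0.707, -0.001]
contact_force: [0.4, -0.6, -0.1]
gripper_width: 0.999
grasp_force: 0.0
[0.55207995 0.15945144 0.54256784] [ 9.86500377e-01 -1.63757980e-01  4.90071728e-04  2.98675185e-04] [0.55150962 0.07520814 0.40092725]
(0.5076, 0.0012, 0.127) [355. 312.]
(0.5323, -0.0043, 0.1) [384. 308.]
(0.4855, 0.0029, 0.1) [333. 300.]
(0.5211, 0.082, 0.127) [368. 220.]
(0.5855, 0.237, 0.03) [443.  28.]
(0.541, 0.2375, 0.03) [394.  28.]
(0.563, 0.2375, 0.094) [420.  14.]
```

View pics/w1b.png

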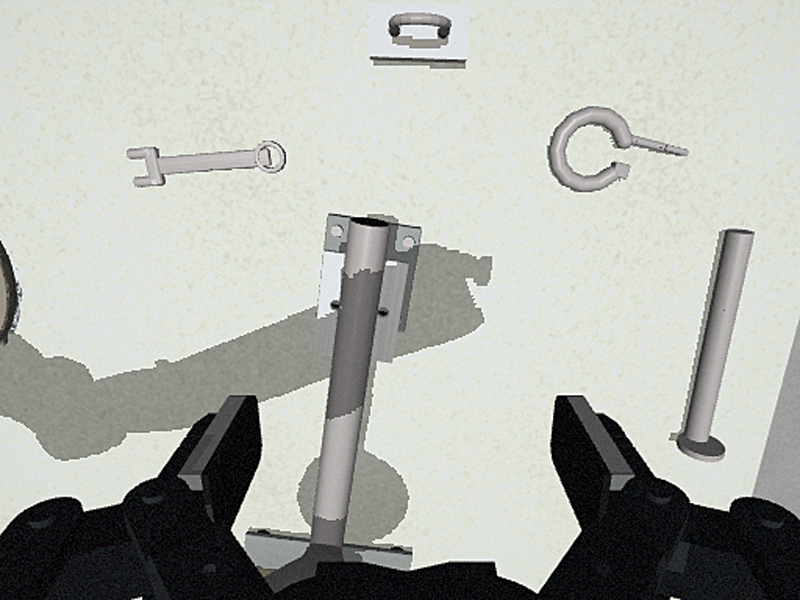

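The wrist view shows the two plate holes at (336,304) and (383,312), and the tube running from (368,220) to (332,515). The U-bolt in its block is at (420,30). The predictions agree, so I move on towards the U-bolt.

```bash
python3 -m jog '[{"x":0.03,"y":0.003,"z":0.03,"ax":0,"ay":0,"az":0},{"x":0.06,"y":0.006,"z":0.06,"ax":0,"ay":0,"az":0},{"x":0.09,"y":0.009,"z":0.09,"ax":0,"ay":0,"az":0},{"x":0.11,"y":0.012,"z":0.12,"ax":0,"ay":0,"az":0},{"x":0.124,"y":0.012,"z":0.15,"ax":0,"ay":0,"az":0},{"x":0.124,"y":0.012,"z":0.15,"ax":0,"ay":0,"az":0},{"x":0.124,"y":0.012,"z":0.15,"ax":0,"ay":0,"az":0}]'
python3 - <<'E'
from h import *
import json
np.set_printoptions(precision=4,suppress=True)
q=json.load(open('w1.json'));k=1/1.5625
f=lambda u:np.array(u)*k
print('holes',atz(q,f((336,304)),.1),atz(q,f((383,312)),.1),'tube',atz(q,f((368,220)),.127),atz(q,f((332,515)),.127))
p=camera_params('wrist');im=read_camera('wrist')[:,:,::-1]
cv2.imwrite('pics/w2.png',im);cv2.imwrite('pics/w2b.png',cv2.convertScaleAbs(cv2.resize(im,(800,600),interpolation=cv2.INTER_CUBIC),alpha=1.5))
json.dump({k:np.array(v).tolist() for k,v in p.items()},open('w2.json','w'))
o=get_obs();print(o['eef_pos'],o['tool_rot'])
E
```

```text
t: 3.9
eef_pos: [0.5642, 0.1984, 0.2519]
tool_rot: [0.0, 0.708, 0.706, -0.0]
contact_force: [-0.2, -0.4, 1.4]
gripper_width: 1.0
grasp_force: 0.0
holes [ 0.4878 -0.0009  0.1   ] [ 0.5309 -0.0087  0.1   ] tube [0.521  0.0819 0.127 ] [ 0.4779 -0.2166  0.127 ]
[0.5649 0.1985 0.2529] [0.0009 0.7081 0.7061 0.0006]
```

View pics/w2b.png

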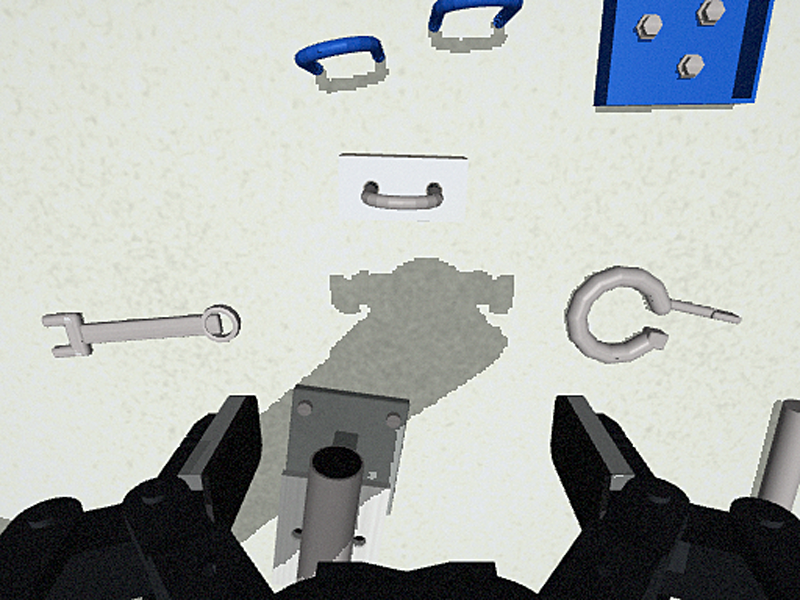

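The U-bolt's feet are at (371,188) and (433,190) and its bow at (401,202). The block's far edge runs (340,155)–(467,158), the tube outlet is at (336,463), and the holes are at (297,533) and (359,541).

```bash
python3 - <<'E'
from h import *
import json
np.set_printoptions(precision=4,suppress=True)
w1=json.load(open('w1.json'));w2=json.load(open('w2.json'));s=camera_params('scene');d=camera_params('side');k=1/1.5625
f=lambda u:np.array(u)*k
print('feet',tri((w2,f((371,188))),(s,(304.5,245.3)),(d,(247,260.8))),tri((w2,f((433,190))),(s,(291.7,259.2)),(d,(221.8,258.7))))
print('z.03',atz(w2,f((371,188)),.03),atz(w2,f((433,190)),.03),'block',atz(w2,f((340,155)),.03),atz(w2,f((467,158)),.03))
print('bow',atz(w2,f((362,197)),.07),atz(w2,f((443,199)),.07))
print('holes',tri((w1,f((336,304))),(w2,f((297,533)))),tri((w1,f((383,312))),(w2,f((359,541)))))
print('z.1',atz(w2,f((297,533)),.1),atz(w2,f((359,541)),.1))
print('outlet',atz(w2,f((336,463)),.127))
E
```

```text
feet (array([0.5407, 0.2363, 0.0282]), [array([-0.3, -0.5]), array([-0.3, -0.4]), array([-0.4,  0.3])]) (array([0.5846, 0.2344, 0.0261]), [array([-0.2, -0.4]), array([-0.2, -0.2]), array([-0.1,  0.1])])
z.03 [0.5411 0.236  0.03  ] [0.5846 0.2345 0.03  ] block [0.5204 0.2584 0.03  ] [0.6077 0.2562 0.03  ]
bow [0.538  0.2355 0.07  ] [0.5889 0.2341 0.07  ]
holes (array([ 0.4871, -0.0008,  0.0999]), [array([-0.5, -0.1]), array([0.7, 0.1])]) (array([ 0.5308, -0.0091,  0.0989]), [array([-0.1, -0. ]), array([0.1, 0. ])])
z.1 [ 0.4863 -0.0006  0.1   ] [ 0.5308 -0.008   0.1   ]
outlet [0.5217 0.0798 0.127 ]
```

```bash
python3 -m jog '[{"x":0.02,"y":-0.0015,"z":0.03,"ax":0,"ay":0,"az":0.027},{"x":0.037,"y":-0.0015,"z":0.06,"ax":0,"ay":0,"az":0.027},{"x":0.037,"y":-0.0015,"z":0.10,"ax":0,"ay":0,"az":0.027},{"x":0.037,"y":-0.0015,"z":0.13,"ax":0,"ay":0,"az":0.027},{"x":0.037,"y":-0.0015,"z":0.16,"ax":0,"ay":0,"az":0.027},{"x":0.037,"y":-0.0015,"z":0.18,"ax":0,"ay":0,"az":0.027},{"x":0.037,"y":-0.0015,"z":0.195,"ax":0,"ay":0,"az":0.027},{"x":0.037,"y":-0.0015,"z":0.205,"ax":0,"ay":0,"az":0.027},{"x":0.037,"y":-0.0015,"z":0.207,"ax":0,"ay":0,"az":0.027},{"x":0.037,"y":-0.0015,"z":0.207,"ax":0,"ay":0,"az":0.027}]'
python3 -m jog '[{"x":0,"y":0,"z":0,"ax":0,"ay":0,"az":0},{"x":0,"y":0,"z":0,"ax":0,"ay":0,"az":0},{"x":0,"y":0,"z":0,"ax":0,"ay":0,"az":0},{"x":0,"y":0,"z":0,"ax":0,"ay":0,"az":0},{"x":0,"y":0,"z":0,"ax":0,"ay":0,"az":0},{"x":0,"y":0,"z":0,"ax":0,"ay":0,"az":0},{"x":0,"y":0,"z":0,"ax":0,"ay":0,"az":0},{"x":0,"y":0,"z":0,"ax":0,"ay":0,"az":0}]' 0.5 60
python3 - <<'E'
from h import *
im=np.hstack([read_camera('side')[200:300,180:280,::-1],read_camera('scene')[200:300,255:355,::-1]])
cv2.imwrite('pics/g1.png',cv2.convertScaleAbs(cv2.resize(im,(800,400),interpolation=cv2.INTER_CUBIC),alpha=1.5))
E
```

```text
t: 4.95
eef_pos: [0.5627, 0.2373, 0.0451]
tool_rot: [0.0, 0.717, 0.697, 0.001]
contact_force: [-0.6, 0.2, 0.0]
gripper_width: 0.996
grasp_force: 0.0
t: 5.75
eef_pos: [0.5628, 0.2377, 0.0455]
tool_rot: [0.0, 0.717, 0.697, 0.001]
contact_force: [0.5, -0.3, 4.9]
gripper_width: 0.585
grasp_force: 61.2
```

View pics/g1.png

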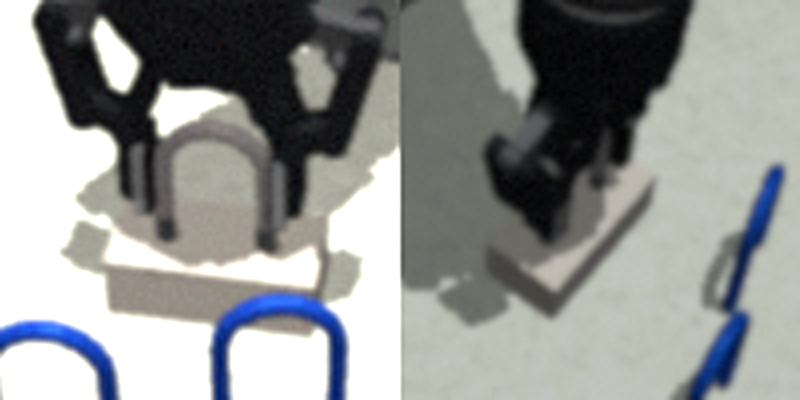

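Grasped (61 N on the pads): both pads sit on the upper legs and the bow is free of the gripper body. Next: lift and look.

```bash
python3 -m jog '[{"x":0,"y":0,"z":-0.01,"ax":0,"ay":0,"az":0},{"x":0,"y":0,"z":-0.025,"ax":0,"ay":0,"az":0},{"x":0,"y":0,"z":-0.04,"ax":0,"ay":0,"az":0},{"x":0,"y":0,"z":-0.06,"ax":0,"ay":0,"az":0},{"x":0,"y":0,"z":-0.09,"ax":0,"ay":0,"az":0},{"x":0,"y":0,"z":-0.12,"ax":0,"ay":0,"az":0},{"x":0,"y":0,"z":-0.15,"ax":0,"ay":0,"az":0},{"x":0,"y":0,"z":-0.17,"ax":0,"ay":0,"az":0},{"x":0,"y":0,"z":-0.17,"ax":0,"ay":0,"az":0},{"x":0,"y":0,"z":-0.17,"ax":0,"ay":0,"az":0}]'
python3 - <<'E'
from h import *
import json
ps={n:camera_params(n) for n in('scene','side','wrist')}
o=get_obs();print(o['eef_pos'],o['tool_rot'])
Rt=rot(o['tool_rot']);M=o['eef_pos']+Rt@np.array([-.002,0,-.008])
print('pred mid',M)
out=[]
for n in ps:
    im=np.ascontiguousarray(read_camera(n)[:,:,::-1]);u=np.array(proj(ps[n],M)).astype(int)
    x=int(np.clip(u[0]-50,0,412));y=int(np.clip(u[1]-60,0,264));print(n,'crop',x,y,u)
    out.append(cv2.resize(im[y:y+120,x:x+100],None,fx=2.66,fy=2.66*1.5 if 0 else 2.66,interpolation=cv2.INTER_CUBIC))
    cv2.imwrite(f'pics/l_{n}.png',im)
cv2.imwrite('pics/lift.png',cv2.convertScaleAbs(np.hstack(out),alpha=1.8))
json.dump({n:{k:np.array(v).tolist() for k,v in ps[n].items()} for n in ps},open('lift.json','w'))
E
```

```text
t: 6.85
eef_pos: [0.5619, 0.2372, 0.215]
tool_rot: [0.0, 0.717, 0.698, 0.0]
contact_force: [0.7, -0.4, -2.1]
gripper_width: 0.58
grasp_force: 62.4
[0.56190959 0.23720678 0.21499965] [3.37557999e-04 7.16583274e-01 6.97501347e-01 4.09807993e-04]
pred mid [0.56184715 0.23520681 0.22299941]
scene crop 256 128 [306 188]
side crop 181 99 [231 159]
wrist crop 207 207 [257 267]
```

View pics/lift.png

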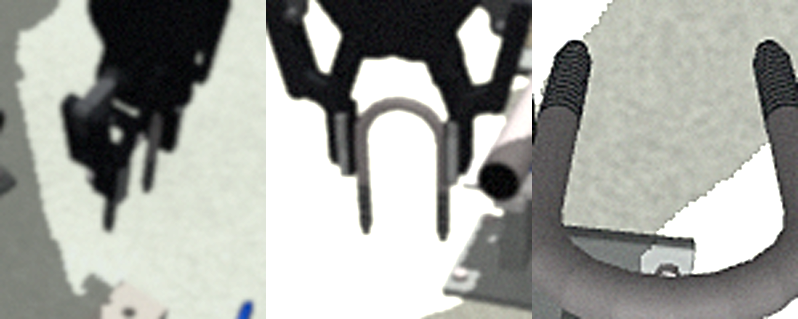

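Both legs hang free and the U-bolt is upright in the fingers. Tips: wrist (224,224) and (296.5,224), side (248,188) and (219,187), scene (312,199) and (297,214).

```bash
python3 - <<'E'
from h import *
import json
np.set_printoptions(precision=4,suppress=True)
L=json.load(open('lift.json'));w,d,s=L['wrist'],L['side'],L['scene']
A=tri((w,(223.9,223.9)),(d,(247.9,188.1)),(s,(312,198.7)));B=tri((w,(296.5,223.9)),(d,(218.6,187.3)),(s,(296.6,213.7)));print(A,B)
print('bow top',tri((d,(232.2,137.3))  ,(w,(254.5,312))))
T=(A[0]+B[0])/2;o=get_obs();Rt=rot(o['tool_rot'])
print('tips mid',T,'in tool',Rt.T@(T-o['eef_pos']))
m=Rt.T@(T-o['eef_pos'])
print('legs dir',np.arctan2(*(B[0]-A[0])[[1,0]]),'tool y dir',np.arctan2(Rt[1,1],Rt[0,1]))
E
```

```text
(array([0.5399, 0.2372, 0.1776]), [array([-2.5, -0.2]), array([-0.9,  0.2]), array([-0.3, -0.1])]) (array([0.5842, 0.2345, 0.1744]), [array([-1.9, -0.3]), array([-0.4, -0.4]), array([-0.1,  0.3])])
bow top (array([0.5604, 0.2403, 0.2607]), [array([-0.4,  0.2]), array([-1.6,  0.9])])
tips mid [0.5621 0.2358 0.176 ] in tool [-0.0008  0.001   0.0371]
legs dir -0.06030060357338921 tool y dir -0.026946150543092028
```

```bash
python3 -m jog '[{"x":-0.03,"y":-0.006,"z":0,"ax":0,"ay":0,"az":0.02},{"x":-0.06,"y":-0.012,"z":0,"ax":0,"ay":0,"az":0.04},{"x":-0.09,"y":-0.018,"z":0,"ax":0,"ay":0,"az":0.06},{"x":-0.12,"y":-0.023,"z":0,"ax":0,"ay":0,"az":0.08},{"x":-0.15,"y":-0.029,"z":0,"ax":0,"ay":0,"az":0.1},{"x":-0.18,"y":-0.035,"z":0,"ax":0,"ay":0,"az":0.12},{"x":-0.21,"y":-0.041,"z":0,"ax":0,"ay":0,"az":0.141},{"x":-0.235,"y":-0.0466,"z":0,"ax":0,"ay":0,"az":0.141},{"x":-0.2425,"y":-0.0466,"z":0,"ax":0,"ay":0,"az":0.141},{"x":-0.2425,"y":-0.0466,"z":0,"ax":0,"ay":0,"az":0.141},{"x":-0.2425,"y":-0.0466,"z":0,"ax":0,"ay":0,"az":0.141}]'
python3 - <<'E'
from h import *
import json
ps={n:camera_params(n) for n in('scene','side','wrist')}
o=get_obs();print(o['eef_pos'],o['tool_rot'])
M=np.array([.509,-.004,.14]);out=[]
for n in ps:
    im=np.ascontiguousarray(read_camera(n)[:,:,::-1]);u=np.array(proj(ps[n],M)).astype(int)
    x=int(np.clip(u[0]-50,0,412));y=int(np.clip(u[1]-75,0,264));print(n,'crop',x,y,u)
    out.append(cv2.resize(im[y:y+120,x:x+100],None,fx=2.66,fy=2.66,interpolation=cv2.INTER_CUBIC))
    cv2.imwrite(f'pics/o_{n}.png',im)
cv2.imwrite('pics/over.png',cv2.convertScaleAbs(np.hstack(out),alpha=1.8))
json.dump({n:{k:np.array(v).tolist() for k,v in ps[n].items()} for n in ps},open('over.json','w'))
E
```

```text
t: 8.1
eef_pos: [0.509, -0.0026, 0.214]
tool_rot: [-0.0, 0.764, 0.646, 0.0]
contact_force: [0.2, -0.3, -0.7]
gripper_width: 0.579
grasp_force: 62.4
[ 0.50898075 -0.00258891  0.21403409] [-4.40793789e-04  7.63560520e-01  6.45736090e-01  1.99196480e-04]
scene crop 176 75 [226 150]
side crop 228 65 [278 140]
wrist crop 208 127 [258 202]
```

View pics/over.png

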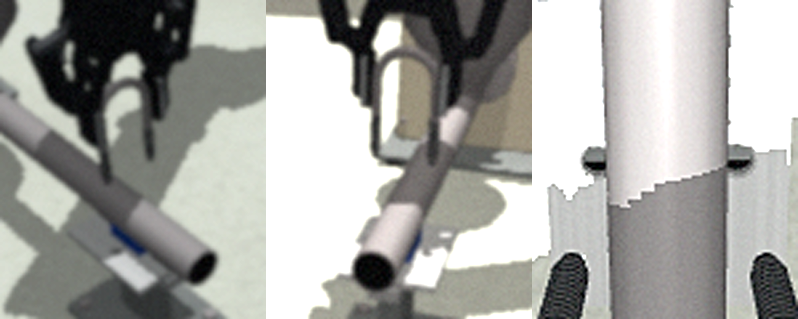

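Seen from the wrist camera, the tube is parallel to the tool. The holes show at crop (595,158) and (740,158), level with each other; the leg tips are at (568,257) and (768,257). Left and right are nearly centred, so I compute the offset along the tube.

```bash
python3 - <<'E'
from h import *
import json
np.set_printoptions(precision=4,suppress=True)
L=json.load(open('over.json'));w=L['wrist'];o=get_obs();Rt=rot(o['tool_rot'])
t=lambda X:Rt.T@(X-o['eef_pos'])
c=lambda x,y:np.array([208+(x-532)/2.66,127+y/2.66])
for n,uv,z in [('holeL',c(592,158),.1),('holeR',c(744,158),.1),('tipL',c(568,257),o['eef_pos'][2]-.037),('tipR',c(768,257),o['eef_pos'][2]-.037),('tube bot',c(666.5,300),.127),('tube top',c(665.5,20),.127)]:
    print(n,t(atz(w,uv,z)))
print(t(np.array([.5089,-.0047,.1])),'tooly yaw',np.arctan2(Rt[1,1],Rt[0,1]))
E
```

```text
holeL [-0.0027 -0.023   0.1142]
holeR [-0.0028  0.0241  0.1142]
tipL [-0.0004 -0.0218  0.037 ]
tipR [-0.0005  0.0232  0.037 ]
tube bot [-0.0376  0.0001  0.0872]
tube top [0.0445 0.0001 0.0873]
[-0.0025  0.0003  0.1142] tooly yaw -0.1656774001018969
```

```bash
python3 -m jog '[{"x":-0.0022,"y":-0.0004,"z":0,"ax":0,"ay":0,"az":0},{"x":-0.0022,"y":-0.0004,"z":0.008,"ax":0,"ay":0,"az":0},{"x":-0.0022,"y":-0.0004,"z":0.016,"ax":0,"ay":0,"az":0},{"x":-0.0022,"y":-0.0004,"z":0.024,"ax":0,"ay":0,"az":0},{"x":-0.0022,"y":-0.0004,"z":0.03,"ax":0,"ay":0,"az":0},{"x":-0.0022,"y":-0.0004,"z":0.034,"ax":0,"ay":0,"az":0},{"x":-0.0022,"y":-0.0004,"z":0.038,"ax":0,"ay":0,"az":0},{"x":-0.0022,"y":-0.0004,"z":0.042,"ax":0,"ay":0,"az":0},{"x":-0.0022,"y":-0.0004,"z":0.042,"ax":0,"ay":0,"az":0},{"x":-0.0022,"y":-0.0004,"z":0.042,"ax":0,"ay":0,"az":0}]'
```

```text
t: 9.25
eef_pos: [0.5082, -0.0059, 0.1724]
tool_rot: [0.0, 0.764, 0.645, 0.0]
contact_force: [-0.2, -0.5, -1.1]
gripper_width: 0.585
grasp_force: 62.4
```

```bash
python3 -m jog '[{"x":0,"y":0,"z":0.004,"ax":0,"ay":0,"az":0},{"x":0,"y":0,"z":0.008,"ax":0,"ay":0,"az":0},{"x":0,"y":0,"z":0.012,"ax":0,"ay":0,"az":0},{"x":0,"y":0,"z":0.016,"ax":0,"ay":0,"az":0},{"x":0,"y":0,"z":0.019,"ax":0,"ay":0,"az":0},{"x":0,"y":0,"z":0.022,"ax":0,"ay":0,"az":0},{"x":0,"y":0,"z":0.025,"ax":0,"ay":0,"az":0},{"x":0,"y":0,"z":0.028,"ax":0,"ay":0,"az":0},{"x":0,"y":0,"z":0.028,"ax":0,"ay":0,"az":0},{"x":0,"y":0,"z":0.028,"ax":0,"ay":0,"az":0}]'
```

```text
t: 10.25
eef_pos: [0.5081, -0.0059, 0.1443]
tool_rot: [-0.0, 0.764, 0.645, -0.0]
contact_force: [-0.1, -0.1, -0.8]
gripper_width: 0.586
grasp_force: 62.4
```

```bash
python3 -m jog '[{"x":0.0008,"y":0,"z":0,"ax":0,"ay":0,"az":0},{"x":0.0008,"y":0,"z":0.002,"ax":0,"ay":0,"az":0},{"x":0.0008,"y":0,"z":0.004,"ax":0,"ay":0,"az":0},{"x":0.0008,"y":0,"z":0.005,"ax":0,"ay":0,"az":0},{"x":0.0008,"y":0,"z":0.006,"ax":0,"ay":0,"az":0},{"x":0.0008,"y":0,"z":0.006,"ax":0,"ay":0,"az":0}]'
```

```text
t: 10.85
eef_pos: [0.5081, -0.0052, 0.1381]
tool_rot: [-0.0, 0.764, 0.645, -0.0]
contact_force: [-1.5, -0.2, -1.2]
gripper_width: 0.582
grasp_force: 62.4
```

```bash
python3 -m jog '[{"x":0,"y":0,"z":0.001,"ax":0,"ay":0,"az":0},{"x":0,"y":0,"z":0.0015,"ax":0,"ay":0,"az":0},{"x":0,"y":0,"z":0.002,"ax":0,"ay":0,"az":0},{"x":0,"y":0,"z":0.002,"ax":0,"ay":0,"az":0}]'
```

```text
t: 11.25
eef_pos: [0.5083, -0.0051, 0.1363]
tool_rot: [-0.0, 0.764, 0.645, 0.0]
contact_force: [0.4, 0.4, -1.1]
gripper_width: 0.585
grasp_force: 62.4
```

```bash
python3 -m jog '[{"x":0,"y":0,"z":0.0005,"ax":0,"ay":0,"az":0},{"x":0,"y":0,"z":0.001,"ax":0,"ay":0,"az":0},{"x":0,"y":0,"z":0.001,"ax":0,"ay":0,"az":0}]'
```

```text
t: 11.55
eef_pos: [0.5083, -0.0051, 0.1353]
tool_rot: [-0.0, 0.764, 0.645, 0.0]
contact_force: [-0.9, 1.4, -1.1]
gripper_width: 0.586
grasp_force: 62.4
```

Still no contact force, and the tips should now be about 1.5 mm below the plate top. I keep going in 1 mm steps.

```bash
python3 -m jog '[{"x":0,"y":0,"z":0.0005,"ax":0,"ay":0,"az":0},{"x":0,"y":0,"z":0.001,"ax":0,"ay":0,"az":0},{"x":0,"y":0,"z":0.001,"ax":0,"ay":0,"az":0}]'
```

```text
t: 11.85
eef_pos: [0.5082, -0.0051, 0.1343]
tool_rot: [-0.0, 0.764, 0.645, 0.0]
contact_force: [0.1, 1.1, 0.0]
gripper_width: 0.582
grasp_force: 62.4
```

```bash
python3 -m jog '[{"x":0,"y":0,"z":0.0005,"ax":0,"ay":0,"az":0},{"x":0,"y":0,"z":0.001,"ax":0,"ay":0,"az":0},{"x":0,"y":0,"z":0.001,"ax":0,"ay":0,"az":0}]'
```

```text
t: 12.15
eef_pos: [0.5083, -0.0049, 0.1333]
tool_rot: [-0.0, 0.764, 0.645, 0.0]
contact_force: [-0.7, 1.7, -0.7]
gripper_width: 0.582
grasp_force: 62.4
```

```bash
python3 -m jog '[{"x":0,"y":0,"z":0.0005,"ax":0,"ay":0,"az":0},{"x":0,"y":0,"z":0.001,"ax":0,"ay":0,"az":0},{"x":0,"y":0,"z":0.001,"ax":0,"ay":0,"az":0}]'
```

```text
t: 12.45
eef_pos: [0.5082, -0.0048, 0.1322]
tool_rot: [-0.0, 0.764, 0.645, 0.0]
contact_force: [0.6, 2.0, 0.2]
gripper_width: 0.578
grasp_force: 62.4
```

```bash
python3 -m jog '[{"x":0,"y":0,"z":0.0005,"ax":0,"ay":0,"az":0},{"x":0,"y":0,"z":0.001,"ax":0,"ay":0,"az":0},{"x":0,"y":0,"z":0.001,"ax":0,"ay":0,"az":0}]'
```

```text
t: 12.75
eef_pos: [0.5082, -0.0048, 0.1312]
tool_rot: [-0.0, 0.764, 0.645, 0.0]
contact_force: [-0.6, 4.4, -0.5]
gripper_width: 0.588
grasp_force: 62.5
```

Both legs are in the holes, with a slight +y side load. I ease 0.5 mm that way and continue.

```bash
python3 -m jog '[{"x":0.0005,"y":0,"z":0.0005,"ax":0,"ay":0,"az":0},{"x":0.0005,"y":0,"z":0.001,"ax":0,"ay":0,"az":0},{"x":0.0005,"y":0,"z":0.001,"ax":0,"ay":0,"az":0}]'
```

```text
t: 13.05
eef_pos: [0.5082, -0.0046, 0.1302]
tool_rot: [-0.0, 0.764, 0.645, -0.0]
contact_force: [0.3, 3.0, 0.0]
gripper_width: 0.585
grasp_force: 62.5
```

```bash
python3 -m jog '[{"x":0.0003,"y":0,"z":0.0005,"ax":0,"ay":0,"az":0},{"x":0.0003,"y":0,"z":0.001,"ax":0,"ay":0,"az":0},{"x":0.0003,"y":0,"z":0.001,"ax":0,"ay":0,"az":0}]'
```

```text
t: 13.35
eef_pos: [0.5083, -0.0045, 0.1292]
tool_rot: [-0.0, 0.764, 0.645, -0.0]
contact_force: [-0.4, 2.7, -0.3]
gripper_width: 0.581
grasp_force: 62.5
```

```bash
python3 -m jog '[{"x":0,"y":0,"z":0.0005,"ax":0,"ay":0,"az":0},{"x":0,"y":0,"z":0.001,"ax":0,"ay":0,"az":0},{"x":0,"y":0,"z":0.001,"ax":0,"ay":0,"az":0}]'; python3 -c "
from h import *
o=get_obs();print(o['torque'],o['contact_force'])"
```

```text
t: 13.65
eef_pos: [0.5083, -0.0045, 0.1282]
tool_rot: [-0.0, 0.764, 0.645, -0.0]
contact_force: [-0.0, 4.2, 0.1]
gripper_width: 0.587
grasp_force: 62.5
[0.8313865  0.07790595 0.10761977] [-0.01389512  4.15356733  0.05841336]
```

```bash
python3 -m jog '[{"x":0.0005,"y":0,"z":0.0005,"ax":0,"ay":0,"az":0},{"x":0.0005,"y":0,"z":0.001,"ax":0,"ay":0,"az":0},{"x":0.0005,"y":0,"z":0.001,"ax":0,"ay":0,"az":0}]'
```

```text
t: 13.95
eef_pos: [0.5084, -0.0042, 0.1272]
tool_rot: [0.0, 0.764, 0.645, -0.0]
contact_force: [-0.8, 2.1, -0.2]
gripper_width: 0.583
grasp_force: 62.5
```

```bash
python3 -m jog '[{"x":0.0003,"y":0,"z":0.0005,"ax":0,"ay":0,"az":0},{"x":0.0003,"y":0,"z":0.001,"ax":0,"ay":0,"az":0},{"x":0.0003,"y":0,"z":0.001,"ax":0,"ay":0,"az":0}]'
```

```text
t: 14.25
eef_pos: [0.5084, -0.0039, 0.1262]
tool_rot: [0.0, 0.764, 0.645, -0.0]
contact_force: [0.5, 1.0, -0.9]
gripper_width: 0.583
grasp_force: 62.5
```

```bash
python3 -m jog '[{"x":0,"y":0,"z":0.0005,"ax":0,"ay":0,"az":0},{"x":0,"y":0,"z":0.001,"ax":0,"ay":0,"az":0},{"x":0,"y":0,"z":0.001,"ax":0,"ay":0,"az":0}]'
```

```text
t: 14.55
eef_pos: [0.5085, -0.0038, 0.1253]
tool_rot: [0.0, 0.764, 0.645, -0.0]
contact_force: [-0.9, 0.4, 0.4]
gripper_width: 0.582
grasp_force: 62.4
```

```bash
python3 -m jog '[{"x":0,"y":0,"z":0.0005,"ax":0,"ay":0,"az":0},{"x":0,"y":0,"z":0.001,"ax":0,"ay":0,"az":0},{"x":0,"y":0,"z":0.001,"ax":0,"ay":0,"az":0}]'
```

```text
t: 14.85
eef_pos: [0.5087, -0.0036, 0.1244]
tool_rot: [0.0, 0.764, 0.645, 0.0]
contact_force: [0.2, 1.4, 0.6]
gripper_width: 0.586
grasp_force: 62.4
```

```bash
python3 -m jog '[{"x":0,"y":0,"z":0.0005,"ax":0,"ay":0,"az":0},{"x":0,"y":0,"z":0.001,"ax":0,"ay":0,"az":0},{"x":0,"y":0,"z":0.001,"ax":0,"ay":0,"az":0}]'
```

```text
t: 15.15
eef_pos: [0.5087, -0.0036, 0.1234]
tool_rot: [0.0, 0.764, 0.645, 0.0]
contact_force: [0.2, 1.5, 2.7]
gripper_width: 0.585
grasp_force: 62.6
```

```bash
python3 -m jog '[{"x":0,"y":0,"z":0.0005,"ax":0,"ay":0,"az":0},{"x":0,"y":0,"z":0.001,"ax":0,"ay":0,"az":0},{"x":0,"y":0,"z":0.001,"ax":0,"ay":0,"az":0}]'
```

```text
t: 15.45
eef_pos: [0.5087, -0.0036, 0.1224]
tool_rot: [0.0, 0.764, 0.645, 0.0]
contact_force: [0.2, 1.3, 2.0]
gripper_width: 0.584
grasp_force: 62.7
```

```bash
python3 -m jog '[{"x":0,"y":0,"z":0.0005,"ax":0,"ay":0,"az":0},{"x":0,"y":0,"z":0.001,"ax":0,"ay":0,"az":0},{"x":0,"y":0,"z":0.001,"ax":0,"ay":0,"az":0}]'
```

```text
t: 15.75
eef_pos: [0.5088, -0.0035, 0.1216]
tool_rot: [0.0, 0.764, 0.645, 0.0]
contact_force: [-0.5, 1.5, 6.3]
gripper_width: 0.583
grasp_force: 63.0
```

The bushes are beginning to grip (6 N upward), as expected.

```bash
python3 -m jog '[{"x":0,"y":0,"z":0.0005,"ax":0,"ay":0,"az":0},{"x":0,"y":0,"z":0.001,"ax":0,"ay":0,"az":0},{"x":0,"y":0,"z":0.001,"ax":0,"ay":0,"az":0}]'
```

```text
t: 16.05
eef_pos: [0.5089, -0.0035, 0.1211]
tool_rot: [0.0, 0.764, 0.645, 0.0]
contact_force: [-2.2, 0.6, 10.2]
gripper_width: 0.586
grasp_force: 63.4
```

```bash
python3 -m jog '[{"x":0,"y":0,"z":0.0005,"ax":0,"ay":0,"az":0},{"x":0,"y":0,"z":0.001,"ax":0,"ay":0,"az":0},{"x":0,"y":0,"z":0.001,"ax":0,"ay":0,"az":0}]'
```

```text
t: 16.35
eef_pos: [0.509, -0.0034, 0.1204]
tool_rot: [0.0, 0.764, 0.645, 0.0]
contact_force: [-2.5, 0.7, 13.5]
gripper_width: 0.581
grasp_force: 63.7
```

```bash
python3 -m jog '[{"x":0,"y":0,"z":0.0005,"ax":0,"ay":0,"az":0},{"x":0,"y":0,"z":0.001,"ax":0,"ay":0,"az":0},{"x":0,"y":0,"z":0.001,"ax":0,"ay":0,"az":0}]'
```

```text
t: 16.65
eef_pos: [0.509, -0.0034, 0.1196]
tool_rot: [0.0, 0.764, 0.645, 0.0]
contact_force: [-4.6, 0.6, 15.3]
gripper_width: 0.586
grasp_force: 63.7
```

```bash
python3 -m jog '[{"x":0,"y":-0.0004,"z":0.0005,"ax":0,"ay":0,"az":0},{"x":0,"y":-0.0004,"z":0.001,"ax":0,"ay":0,"az":0},{"x":0,"y":-0.0004,"z":0.001,"ax":0,"ay":0,"az":0}]'
```

```text
t: 16.95
eef_pos: [0.5088, -0.0034, 0.1184]
tool_rot: [0.001, 0.764, 0.645, 0.001]
contact_force: [-1.6, 1.5, 11.6]
gripper_width: 0.582
grasp_force: 63.4
```

```bash
python3 -m jog '[{"x":0,"y":-0.0003,"z":0.0005,"ax":0,"ay":0,"az":0},{"x":0,"y":-0.0003,"z":0.001,"ax":0,"ay":0,"az":0},{"x":0,"y":-0.0003,"z":0.001,"ax":0,"ay":0,"az":0}]'
```

```text
t: 17.25
eef_pos: [0.5088, -0.0034, 0.1172]
tool_rot: [0.001, 0.764, 0.645, 0.001]
contact_force: [0.3, 0.9, 8.6]
gripper_width: 0.583
grasp_force: 63.4
```

```bash
python3 -m jog '[{"x":0,"y":0,"z":0.0005,"ax":0,"ay":0,"az":0},{"x":0,"y":0,"z":0.001,"ax":0,"ay":0,"az":0},{"x":0,"y":0,"z":0.001,"ax":0,"ay":0,"az":0}]'
```

```text
t: 17.55
eef_pos: [0.5088, -0.0034, 0.1161]
tool_rot: [0.001, 0.764, 0.645, 0.001]
contact_force: [0.4, -0.0, 7.4]
gripper_width: 0.582
grasp_force: 63.1
```

The peak is passed and friction is steady at about 8 N. I go on.

```bash
python3 -m jog '[{"x":0,"y":0,"z":0.0005,"ax":0,"ay":0,"az":0},{"x":0,"y":0,"z":0.001,"ax":0,"ay":0,"az":0},{"x":0,"y":0,"z":0.0015,"ax":0,"ay":0,"az":0},{"x":0,"y":0,"z":0.002,"ax":0,"ay":0,"az":0},{"x":0,"y":0,"z":0.002,"ax":0,"ay":0,"az":0}]'
```

```text
t: 18.05
eef_pos: [0.5088, -0.0034, 0.1141]
tool_rot: [0.001, 0.764, 0.645, 0.001]
contact_force: [-0.0, 1.3, 8.8]
gripper_width: 0.583
grasp_force: 63.2
```

```bash
python3 -m jog '[{"x":0,"y":0,"z":0.0005,"ax":0,"ay":0,"az":0},{"x":0,"y":0,"z":0.001,"ax":0,"ay":0,"az":0},{"x":0,"y":0,"z":0.0015,"ax":0,"ay":0,"az":0},{"x":0,"y":0,"z":0.002,"ax":0,"ay":0,"az":0},{"x":0,"y":0,"z":0.002,"ax":0,"ay":0,"az":0}]'
```

```text
t: 18.55
eef_pos: [0.5088, -0.0034, 0.1121]
tool_rot: [0.001, 0.764, 0.645, 0.001]
contact_force: [-0.6, 0.3, 7.6]
gripper_width: 0.583
grasp_force: 63.2
```

```bash
python3 -m jog '[{"x":0,"y":0,"z":0.0005,"ax":0,"ay":0,"az":0},{"x":0,"y":0,"z":0.001,"ax":0,"ay":0,"az":0},{"x":0,"y":0,"z":0.0015,"ax":0,"ay":0,"az":0},{"x":0,"y":0,"z":0.002,"ax":0,"ay":0,"az":0},{"x":0,"y":0,"z":0.002,"ax":0,"ay":0,"az":0}]'; python3 -c "
from h import *
o=get_obs();print(o['torque'])"
```

```text
t: 19.05
eef_pos: [0.5088, -0.0034, 0.1102]
tool_rot: [0.001, 0.764, 0.645, 0.001]
contact_force: [-0.6, 1.9, 8.9]
gripper_width: 0.581
grasp_force: 63.4
[0.13593922 0.16329231 0.05997391]
```

```bash
python3 -m jog '[{"x":0,"y":0,"z":0.0005,"ax":0,"ay":0,"az":0},{"x":0,"y":0,"z":0.001,"ax":0,"ay":0,"az":0},{"x":0,"y":0,"z":0.0015,"ax":0,"ay":0,"az":0},{"x":0,"y":0,"z":0.002,"ax":0,"ay":0,"az":0},{"x":0,"y":0,"z":0.002,"ax":0,"ay":0,"az":0}]'
```

```text
t: 19.55
eef_pos: [0.5088, -0.0034, 0.1082]
tool_rot: [0.001, 0.764, 0.645, 0.001]
contact_force: [-0.2, -0.6, 9.7]
gripper_width: 0.585
grasp_force: 63.4
```

```bash
python3 -m jog '[{"x":0,"y":0,"z":0.0005,"ax":0,"ay":0,"az":0},{"x":0,"y":0,"z":0.001,"ax":0,"ay":0,"az":0},{"x":0,"y":0,"z":0.001,"ax":0,"ay":0,"az":0}]'
```

```text
t: 19.85
eef_pos: [0.5088, -0.0034, 0.1072]
tool_rot: [0.001, 0.764, 0.645, 0.001]
contact_force: [-0.8, 1.2, 8.0]
gripper_width: 0.584
grasp_force: 63.2
```

```bash
python3 -m jog '[{"x":0,"y":0,"z":0.0005,"ax":0,"ay":0,"az":0},{"x":0,"y":0,"z":0.001,"ax":0,"ay":0,"az":0},{"x":0,"y":0,"z":0.001,"ax":0,"ay":0,"az":0}]'
```

```text
t: 20.15
eef_pos: [0.5088, -0.0034, 0.1061]
tool_rot: [0.001, 0.764, 0.645, 0.001]
contact_force: [0.5, 1.2, 8.0]
gripper_width: 0.583
grasp_force: 63.3
```

```bash
python3 -m jog '[{"x":0,"y":0,"z":0.0005,"ax":0,"ay":0,"az":0},{"x":0,"y":0,"z":0.001,"ax":0,"ay":0,"az":0},{"x":0,"y":0,"z":0.001,"ax":0,"ay":0,"az":0}]'
```

```text
t: 20.45
eef_pos: [0.5088, -0.0034, 0.1052]
tool_rot: [0.001, 0.764, 0.645, 0.001]
contact_force: [-0.3, 0.7, 9.7]
gripper_width: 0.583
grasp_force: 63.3
```

```bash
python3 -m jog '[{"x":0,"y":0,"z":0.0003,"ax":0,"ay":0,"az":0},{"x":0,"y":0,"z":0.0006,"ax":0,"ay":0,"az":0},{"x":0,"y":0,"z":0.0006,"ax":0,"ay":0,"az":0}]'
```

```text
t: 20.75
eef_pos: [0.5087, -0.0034, 0.1045]
tool_rot: [0.001, 0.764, 0.645, 0.001]
contact_force: [-0.6, 1.4, 8.0]
gripper_width: 0.583
grasp_force: 63.3
```

```bash
python3 -m jog '[{"x":0,"y":0,"z":0.0003,"ax":0,"ay":0,"az":0},{"x":0,"y":0,"z":0.0005,"ax":0,"ay":0,"az":0},{"x":0,"y":0,"z":0.0005,"ax":0,"ay":0,"az":0}]'
```

```text
t: 21.05
eef_pos: [0.5088, -0.0034, 0.1042]
tool_rot: [0.001, 0.764, 0.645, 0.001]
contact_force: [-1.1, 1.3, 9.9]
gripper_width: 0.579
grasp_force: 63.3
```

```bash
python3 -m jog '[{"x":0,"y":0,"z":0.0003,"ax":0,"ay":0,"az":0},{"x":0,"y":0,"z":0.0005,"ax":0,"ay":0,"az":0},{"x":0,"y":0,"z":0.0005,"ax":0,"ay":0,"az":0}]'
```

```text
t: 21.35
eef_pos: [0.5088, -0.0034, 0.1039]
tool_rot: [0.001, 0.764, 0.645, 0.001]
contact_force: [-1.8, 0.5, 13.0]
gripper_width: 0.579
grasp_force: 63.5
```

```bash
python3 -m jog '[{"x":0,"y":0,"z":0.0003,"ax":0,"ay":0,"az":0},{"x":0,"y":0,"z":0.0005,"ax":0,"ay":0,"az":0},{"x":0,"y":0,"z":0.0005,"ax":0,"ay":0,"az":0}]'
```

```text
t: 21.65
eef_pos: [0.5088, -0.0034, 0.1039]
tool_rot: [0.001, 0.764, 0.645, 0.001]
contact_force: [-3.9, 0.4, 18.4]
gripper_width: 0.584
grasp_force: 63.9
```

The TCP has stopped at z 0.1039 and the force has risen to 18 N, so the bow is on the tube. I unload, release, and check with the cameras.

```bash
python3 -m jog '[{"x":0,"y":0,"z":-0.0005,"ax":0,"ay":0,"az":0},{"x":0,"y":0,"z":-0.0005,"ax":0,"ay":0,"az":0},{"x":0,"y":0,"z":-0.0005,"ax":0,"ay":0,"az":0},{"x":0,"y":0,"z":-0.0005,"ax":0,"ay":0,"az":0},{"x":0,"y":0,"z":-0.0005,"ax":0,"ay":0,"az":0},{"x":0,"y":0,"z":-0.0005,"ax":0,"ay":0,"az":0},{"x":0,"y":0,"z":-0.0005,"ax":0,"ay":0,"az":0}]' 0.85
python3 -m jog '[{"x":0,"y":0,"z":-0.02,"ax":0,"ay":0,"az":0},{"x":0,"y":0,"z":-0.04,"ax":0,"ay":0,"az":0},{"x":0,"y":0,"z":-0.07,"ax":0,"ay":0,"az":0},{"x":0,"y":0,"z":-0.11,"ax":0,"ay":0,"az":0},{"x":0,"y":0,"z":-0.11,"ax":0,"ay":0,"az":0}]'
python3 - <<'E'
from h import *
out=[];M=np.array([.509,-.004,.127])
for n in('scene','side','wrist'):
    p=camera_params(n);im=np.ascontiguousarray(read_camera(n)[:,:,::-1])
    c=(.9866,-.1633)
    print(n,'pred bow top/home',np.round(proj(p,(.5085,-.0045,.153)),1),'leg mids',np.round(proj(p,(.5085+.022*c[0],-.0045+.022*c[1],.127)),1))
    u=np.array(proj(p,M)).astype(int);x=int(np.clip(u[0]-33,0,446));y=int(np.clip(u[1]-40,0,304));print('crop',x,y)
    out.append(cv2.resize(im[y:y+80,x:x+66],None,fx=4,fy=4,interpolation=cv2.INTER_CUBIC))
cv2.imwrite('pics/home.png',cv2.convertScaleAbs(np.hstack(out),alpha=1.8))
E
```

```text
t: 22.35
eef_pos: [0.5078, -0.0035, 0.1026]
tool_rot: [-0.0, 0.764, 0.645, -0.0]
contact_force: [0.5, -0.5, 1.1]
gripper_width: 0.851
grasp_force: 0.0
t: 22.85
eef_pos: [0.511, -0.0029, 0.2177]
tool_rot: [0.003, 0.764, 0.645, 0.003]
contact_force: [0.1, 0.9, 0.4]
gripper_width: 0.847
grasp_force: 0.0
scene pred bow top/home [225.6 146.1] leg mids [218.7 159.4]
crop 193 115
side pred bow top/home [279.  135.1] leg mids [268.2 145.1]
crop 245 106
wrist pred bow top/home [258.4 209.5] leg mids [288.1 196. ]
crop 226 155
```

View pics/home.png

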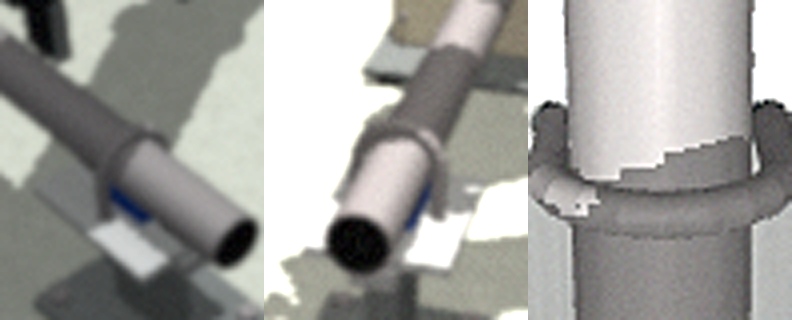

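The bow sits on the tube with both legs through the plate and the gripper clear. I confirm the height by gently touching the bow top with shut fingers (home: about 0.153).

```bash
python3 -m jog '[{"x":0,"y":0,"z":0,"ax":0,"ay":0,"az":0},{"x":0,"y":0,"z":0,"ax":0,"ay":0,"az":0},{"x":0,"y":0,"z":0,"ax":0,"ay":0,"az":0},{"x":0,"y":0,"z":0,"ax":0,"ay":0,"az":0},{"x":0,"y":0,"z":0.01,"ax":0,"ay":0,"az":0},{"x":0,"y":0,"z":0.02,"ax":0,"ay":0,"az":0},{"x":0,"y":0,"z":0.03,"ax":0,"ay":0,"az":0},{"x":0,"y":0,"z":0.04,"ax":0,"ay":0,"az":0},{"x":0,"y":0,"z":0.05,"ax":0,"ay":0,"az":0},{"x":0,"y":0,"z":0.05,"ax":0,"ay":0,"az":0},{"x":0,"y":0,"z":0.05,"ax":0,"ay":0,"az":0}]' 0 30
```

```text
t: 24.1
eef_pos: [0.5077, -0.0034, 0.1625]
tool_rot: [-0.0, 0.764, 0.645, -0.0]
contact_force: [-0.7, -0.6, -0.4]
gripper_width: 0.004
grasp_force: 0.0
```

```bash
python3 -m jog '[{"x":0,"y":0,"z":0.0005,"ax":0,"ay":0,"az":0},{"x":0,"y":0,"z":0.001,"ax":0,"ay":0,"az":0},{"x":0,"y":0,"z":0.001,"ax":0,"ay":0,"az":0}]'
```

```text
t: 24.4
eef_pos: [0.508, -0.0035, 0.162]
tool_rot: [0.0, 0.764, 0.645, 0.0]
contact_force: [0.6, 0.7, 0.5]
gripper_width: 0.001
grasp_force: 0.0
```

```bash
python3 -m jog '[{"x":0,"y":0.0005,"z":0.0015,"ax":0,"ay":0,"az":0},{"x":0,"y":0.0005,"z":0.003,"ax":0,"ay":0,"az":0},{"x":0,"y":0.0005,"z":0.0045,"ax":0,"ay":0,"az":0},{"x":0,"y":0.0005,"z":0.006,"ax":0,"ay":0,"az":0},{"x":0,"y":0.0005,"z":0.006,"ax":0,"ay":0,"az":0}]'
```

```text
t: 24.9
eef_pos: [0.5081, -0.0036, 0.1554]
tool_rot: [-0.0, 0.764, 0.645, -0.0]
contact_force: [1.2, -0.1, -1.5]
gripper_width: 0.003
grasp_force: 0.0
```

```bash
python3 -m jog '[{"x":0,"y":0,"z":0.0005,"ax":0,"ay":0,"az":0},{"x":0,"y":0,"z":0.001,"ax":0,"ay":0,"az":0},{"x":0,"y":0,"z":0.001,"ax":0,"ay":0,"az":0}]'
```

```text
t: 25.2
eef_pos: [0.5083, -0.0036, 0.1547]
tool_rot: [-0.0, 0.764, 0.645, -0.0]
contact_force: [-0.3, -0.2, 0.0]
gripper_width: 0.002
grasp_force: 0.0
```

```bash
python3 -m jog '[{"x":0,"y":0,"z":0.0005,"ax":0,"ay":0,"az":0},{"x":0,"y":0,"z":0.0008,"ax":0,"ay":0,"az":0},{"x":0,"y":0,"z":0.0008,"ax":0,"ay":0,"az":0}]'
```

```text
t: 25.5
eef_pos: [0.5083, -0.0036, 0.1539]
tool_rot: [0.0, 0.764, 0.645, -0.0]
contact_force: [-0.3, -0.3, 0.3]
gripper_width: -0.004
grasp_force: 0.0
```

```bash
python3 -m jog '[{"x":0,"y":0,"z":0.0005,"ax":0,"ay":0,"az":0},{"x":0,"y":0,"z":0.0008,"ax":0,"ay":0,"az":0},{"x":0,"y":0,"z":0.0008,"ax":0,"ay":0,"az":0}]'
```

```text
t: 25.8
eef_pos: [0.5082, -0.0036, 0.153]
tool_rot: [-0.0, 0.764, 0.645, -0.0]
contact_force: [-1.0, -0.3, 0.7]
gripper_width: -0.0
grasp_force: 0.0
```

```bash
python3 -m jog '[{"x":0,"y":0,"z":0.0003,"ax":0,"ay":0,"az":0},{"x":0,"y":0,"z":0.0005,"ax":0,"ay":0,"az":0},{"x":0,"y":0,"z":0.0005,"ax":0,"ay":0,"az":0}]'
```

```text
t: 26.1
eef_pos: [0.5083, -0.0036, 0.1527]
tool_rot: [0.0, 0.764, 0.645, 0.0]
contact_force: [0.6, 0.0, 0.7]
gripper_width: 0.001
grasp_force: 0.1
```

```bash
python3 -m jog '[{"x":0,"y":0,"z":0.0003,"ax":0,"ay":0,"az":0},{"x":0,"y":0,"z":0.0005,"ax":0,"ay":0,"az":0},{"x":0,"y":0,"z":0.0005,"ax":0,"ay":0,"az":0}]'
```

```text
t: 26.4
eef_pos: [0.5084, -0.0035, 0.1523]
tool_rot: [0.0, 0.764, 0.645, 0.0]
contact_force: [-1.4, -1.0, 3.0]
gripper_width: 0.006
grasp_force: 1.7
```

```bash
python3 -m jog '[{"x":0,"y":0,"z":0.0004,"ax":0,"ay":0,"az":0},{"x":0,"y":0,"z":0.0008,"ax":0,"ay":0,"az":0},{"x":0,"y":0,"z":0.0008,"ax":0,"ay":0,"az":0}]'
```

```text
t: 26.7
eef_pos: [0.5086, -0.0035, 0.1521]
tool_rot: [0.0, 0.764, 0.645, 0.0]
contact_force: [-2.6, -0.2, 9.6]
gripper_width: -0.004
grasp_force: 4.6
```

```bash
python3 -m jog '[{"x":0,"y":0,"z":0.0004,"ax":0,"ay":0,"az":0},{"x":0,"y":0,"z":0.0007,"ax":0,"ay":0,"az":0},{"x":0,"y":0,"z":0.0007,"ax":0,"ay":0,"az":0}]'
```

```text
t: 27.0
eef_pos: [0.5087, -0.0035, 0.1519]
tool_rot: [0.0, 0.764, 0.645, 0.0]
contact_force: [-4.5, -0.4, 14.9]
gripper_width: -0.002
grasp_force: 7.1
```

The stop is firm at 0.152: fully home. I retreat and hand in.

```bash
python3 -m jog '[{"x":0,"y":0,"z":-0.005,"ax":0,"ay":0,"az":0},{"x":0,"y":0,"z":-0.02,"ax":0,"ay":0,"az":0},{"x":0,"y":0,"z":-0.05,"ax":0,"ay":0,"az":0},{"x":0,"y":0,"z":-0.08,"ax":0,"ay":0,"az":0},{"x":0,"y":0,"z":-0.08,"ax":0,"ay":0,"az":0},{"x":0,"y":0,"z":-0.08,"ax":0,"ay":0,"az":0}]' && python3 -c "
from station import *
print(hand_in())"
```

```text
t: 27.6
eef_pos: [0.5085, -0.0037, 0.2309]
tool_rot: [0.0, 0.764, 0.645, 0.0]
contact_force: [-0.8, -0.2, 0.7]
gripper_width: 0.004
grasp_force: 0.0
the job is handed in; nothing more can be done
None
```

The U-bolt is released astride the tube with both legs through the plate and the bow firm on the tube; pushing peaked at a measured 18 N, and the job was handed in at 27.6 s with no verdict returned.

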